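# Angle the socket strip past the post into its bracket

### The job

Push the loose socket strip along the desk into its steel bracket: angle one end in behind the short post, then swing the other end in, until the strip lies flat on the desk between the two cheeks, against the back fence along its whole length. Only push it with the fingers: do not grip it or lift it, and leave the other things on the desk where they are.

Things in the scene. Friction and masses are not known exactly. Their poses are not given: they have to be found in the camera images.
- strip: loose socket strip: rigid bar 260 mm long (its y), 44 mm wide (its x), 42 mm tall, 0.35 to 0.65 kg, aluminium, black end caps, four round sockets and a rocker switch on top, no lead. Slides on the desk with a few newtons. Origin: centre of its underside, z up. At the start its x points roughly away from the robot, its y to the robot's left
- strip_center (a point): the middle of the strip, 21 mm above its underside
- strip_left (a point): centre of the strip's end face at its +y end (the switch end), 130 mm from the middle, 21 mm above its underside
- strip_right (a point): centre of the strip's end face at its -y end (the inlet end), 130 mm from the middle, 21 mm above its underside
- strip_near: the thin metal side plate on the strip's -x long side, 248 mm long, outer face 22 mm from the strip's centre line (part of the strip; origin 20.5 mm from the centre line, level with the strip's underside)
- strip_far: the same side plate on the strip's +x long side
- bay: steel parking bracket fixed to the desk, 36 mm high: back fence 305 mm long inside, an end cheek at each end reaching 80 mm forward from it, 4 mm sheet, no floor, open above and at the front (robot side). Origin: on the desk, middle of the fence's inner face; x points into the fence, y along it to the robot's left. The strip touches the fence with its centre line at bay x = -22 mm
- post: short round steel post fixed to the desk, 35 mm across and 60 mm tall, about 130 mm in front of the fence, before the left half of the bay's open front; a flat foot disc 60 mm across, 1 mm high, which the strip slides over freely. Origin: its axis at the desk
- mouse: bystander: black computer mouse, about 100 x 58 x 32 mm, loose on the desk; origin on its underside under its centre
- harddrive: bystander: bare metal hard drive, 147 x 101 x 25 mm, loose on the desk; origin on its underside under its centre
- cooler: bystander: square processor cooler with a fan on top, 80 x 80 x 52 mm, loose on the desk; origin on its underside under its centre
- adapter: bystander: black power adapter brick, 50 x 100 x 32 mm, loose on the desk; origin on its underside under its centre
- screwcup: bystander: small white cup, 60 mm across, 45 mm tall, loose on the desk; origin on its underside under its centre
- screwdriver: bystander: screwdriver with an orange handle, loose on the desk; origin on its underside
- ssd: bystander: flat black solid-state drive, 70 x 100 x 9 mm, loose on the desk; origin on its underside under its centre

How it is judged (in metres and radians):
At the end, for the whole second after the job is handed in: The strip rests flat and still on the desk inside the bracket, its middle within 30 mm of the bracket's middle along the fence, and its centre line at both ends no more than 32 mm from the fence (22 mm is touching: a gap of up to 10 mm) (x of each of strip_left, strip_right in the frame of bay above -0.032 m and x of strip_center in the frame of bay below -0.015 m and y of strip_center in the frame of bay between -0.03 and 0.03 m and height (world z) of strip below 0.006 m and angle between strip's own z axis and vertical below 0.06 rad and linear speed of strip below 0.01 m/s).
It fails at once if the strip is lifted off the desk (its middle rises by more than 12 mm) (height (world z) of strip_center above 0.033 m).
It fails at once if the strip is tipped (more than 0.25 rad) (angle between strip's own z axis and vertical above 0.25 rad).
It fails at once if the strip is gripped: the fingers press on both of its long sides at once (over 1 N each) (contact force between the fingers and strip_near above 1 N and contact force between the fingers and strip_far above 1 N).
It fails at once if one of the other loose things on the desk is moved by more than 30 mm (distance of any of mouse, harddrive, cooler, adapter, screwcup, screwdriver, ssd from where it was at the start of the episode above 0.03 m).
It also fails if it takes over 58 s, if anything falls off the work surface, if the arm or the gripper's body presses on something with over 40 N, if the wrist force passes 120 N, or if a joint passes its speed limit or range.

### The arm

A 7-joint arm with a two-finger parallel gripper is mounted at the origin on the work surface. World frame = base frame: x ahead of the robot, y to its left, z up, the work surface at z = 0. Lengths are in m, angles in degrees, forces in N, time in s.
With the tool pointing down it reaches from about 0.425 to 0.875 m from the base axis. Payload 4.7 kg.
Tool frame: the origin (TCP) lies at the very end of the fingers, on their centre line; the grasp point (between the pads) lies 19 mm behind it; z points along the fingers, y is the line along which they close (so a half turn about z gives the same grasp; the last joint's range is limited). The gripper opens to 87 mm and grips with 3 to 60 N. Pads are 19 mm wide; open, the fingers measure 117 mm over their backs; the gripper's body (75 mm by 190 mm) begins 51 mm behind the grasp point.
Start: joints at [0.808, 18.392, -4.016, 83.108, 1.295, 78.541, -3.26], TCP at [0.65, -0, 0.223] pointing down, gripper open.
Joint ranges: [-163.93, 163.93], [-17.29, 119.83], [-79.2, 71.16], [3.27, 140.29], [-89.18, 269.18], [5.43, 117.66], [-154.24, 154.24]. Speed limits (degrees/s): [147.25, 147.25, 180, 180, 180, 180, 180].

### API

Orientations are given as [roll, pitch, yaw] about the fixed x, y, z axes, in that order (R = Rz(yaw) Ry(pitch) Rx(roll)).
In Python, from cell import get_obs, eyes, env gives the robot as it stands.
- The arm moves only by the tool servo_tool, never from a script. Its argument "series" is a list that holds one entry, the list of rows, each a list of 7 numbers: the shift along the tool's x, y, z in units of 300 mm (1.0 is 300 mm), then the turn, a rotation vector about the tool's x, y, z in units of pi rad (1.0 is pi rad), then the opening, from 0 (shut) to 1 (fully open). In form: [[[tx, ty, tz, wx, wy, wz, gripper], ...]]. A call has 1 to 12 rows; each row is the pose to reach, as a shift and turn from the pose commanded when the call began, along the tool's axes at that moment, turning the shorter way round; what a row does not reach only later rows make up. A row lasts 1/12 s, in which the tool goes at most 41.7 mm and 7.16 degrees, less where a joint would pass 70% of its speed; a pose out of reach is approached as far as the arm can. A call with a number of a shift or a turn outside -1 to 1 is refused whole. A call with a gripper value outside its range is refused whole. The fingers move at their own pace and stop on an object; "grip_force" is the grip in N (left out, the last holds). Time passes only in rows, so rows that repeat a pose let the fingers close. It gives the time, the measured TCP pose, the force, the opening and the grip force at its end, in the units of the state.
- get_obs(): the state, without advancing time (a new reading comes with each control period).
- eyes.read_camera(name): name is "scene" or "side" or "wrist"; returns a dict with "frame" (420x560x3 uint8, red, green, blue), "depth" (420x560 float32, m along the optical axis (not along the pixel's ray), 0 where there is no reading), "fx", "fy", "cx", "cy" (pixels), "origin" and "rotation" of the camera in the world; the wrist camera has in their place "mount" (4x4, takes a point from camera to tool coordinates, whose origin is the TCP and whose axes are the flange's). Camera axes: x right, y down, z forward; pixel columns grow to the right and rows downward; lengths in m; the calibration is good to about 2 mm. A picture is of the moment at which its call begins: read the wrist's pose just before it.
- env.sign_off(): hands the job in; it is judged then, once.
The state is a dict: "time_s": time; "qpos": joint angles; "joint_velocities": joint speeds; "effort": joint torques, N m; "tool_pos": TCP position; "tool_rot": TCP orientation; "force": force on the tool from outside, world axes, zero at the start; "wrist_torque": the same for the moment, N m; "grip_width": finger opening in m; "grasp_force": force on a finger pad.
Only numpy, scipy, OpenCV 4.12 (cv2) and the standard library are available. Lean on these libraries where they do the work, as an engineer would, in place of code of your own. Each camera call takes 0.05 s, during which the arm holds its last target. There are 200 camera calls.

## Working session

There is one attempt and no reset: what is moved stays moved. The work goes in short steps, Python scripts to look and compute and a tool call to move; the robot and the scene stay as the last step left them, time stands still between calls to the robot, and variables do not carry over. Pictures are saved under pics/ and viewed, at most 10 in all, crops included, and the job is handed in when it is done.

Besides the shell and the picture viewer there is one more tool, called after "Call:" by a JSON object that holds its "method" and its "body". servo_tool: Moves the arm, as the interface text tells. Shifts and turns lie within -1 to 1; 1 stands for 300 mm of shift or pi rad of turn. Its arguments: {"type":"object","properties":{"series":{"type":"array"},"grip_force":{"type":"number"}},"required":["series"]}

```bash
mkdir -p pics; ls; cat > h.py <<'E'
import numpy as np, cv2
from cell import get_obs, eyes, env
def cloud(n):
    c=eyes.read_camera(n); d=c['depth']; v,u=np.mgrid[:d.shape[0],:d.shape[1]]
    p=np.stack([(u-c['cx'])/c['fx']*d,(v-c['cy'])/c['fy']*d,d],-1)
    w=p@np.array(c['rotation']).T+np.array(c['origin']); w[d==0]=np.nan
    return c,w
def topdown(name,rng=(0.25,1.0,-0.45,0.45),s=800,cams=('scene','side')):
    # orthographic rectification, x up, y left
    x0,x1,y0,y1=rng; H=int((x1-x0)*s); W=int((y1-y0)*s); im=np.zeros((H,W,3),np.uint8); z=np.full((H,W),-1.)
    for n in cams:
        c,w=cloud(n); ok=~np.isnan(w[...,0]); P=w[ok]; C=c['frame'][ok][:,::-1]
        r=((x1-P[:,0])*s).astype(int); q=((y1-P[:,1])*s).astype(int)
        k=(r>=0)&(r<H)&(q>=0)&(q<W)&(P[:,2]<.12); r,q,P,C=r[k],q[k],P[k],C[k]
        o=np.argsort(P[:,2]); r,q,P,C=r[o],q[o],P[o],C[o]
        m=P[:,2]>z[r,q]; im[r[m],q[m]]=C[m]; z[r[m],q[m]]=P[m,2]
    return im,z
E
python3 - <<'E'
from h import *
a=eyes.read_camera('scene');b=eyes.read_camera('side')
cv2.imwrite('pics/a.png',a['frame'][...,::-1]);cv2.imwrite('pics/b.png',b['frame'][...,::-1])
im,z=topdown('t'); im=cv2.dilate(im,np.ones((3,3)))
for x in np.arange(.3,1,.1): cv2.putText(im,f'{x:.1f}',(0,int((1-x)*800)),0,.4,(0,0,255)); cv2.line(im,(0,int((1-x)*800)),(720,int((1-x)*800)),(0,0,255),1)
for y in np.arange(-.4,.41,.1): cv2.line(im,(int((.45-y)*800),0),(int((.45-y)*800),600),(0,255,0),1); cv2.putText(im,f'{y:.1f}',(int((.45-y)*800),10),0,.4,(0,255,0))
cv2.imwrite('pics/t.png',im)
print(a['origin'],b['origin'],get_obs()['time_s'])
E
```

```text
picsTraceback (most recent call last):
  File "<stdin>", line 4, in <module>
  File "h.py", line 12, in topdown
    c,w=cloud(n); ok=~np.isnan(w[...,0]); P=w[ok]; C=c['frame'][ok][:,::-1]
        ~~~~~^^^
  File "h.py", line 6, in cloud
    w=p@np.array(c['rotation']).T+np.array(c['origin']); w[d==0]=np.nan
      ~~~~~~~~~~~~~~~~~~~~~~~~~~~^~~~~~~~~~~~~~~~~~~~~~
ValueError: operands could not be broadcast together with shapes (420,560) (3,)
```

View pics/a.png

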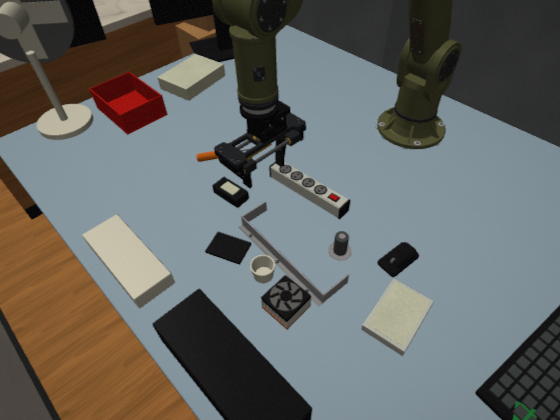

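The scene camera shows the robot at top right, the strip at about (310,190), the bracket from (255,215) to (330,290), and the post at (341,245). "rotation" seems to be a roll/pitch/yaw vector, so I'll handle it that way.

```bash
sed -i "s/^import numpy.*/&\nfrom scipy.spatial.transform import Rotation as Ro\ndef rm(r):\n    r=np.array(r); return r if r.shape==(3,3) else Ro.from_euler('xyz',r,degrees=True).as_matrix()/; s/np.array(c\['rotation'\])/rm(c['rotation'])/" h.py
cat > map.py <<'E'
from h import *
import sys
im,z=topdown('t'); im=cv2.dilate(im,np.ones((3,3)))
for x in np.arange(.3,1,.1): cv2.putText(im,f'{x:.1f}',(0,int((1-x)*800)),0,.4,(0,0,255)); cv2.line(im,(0,int((1-x)*800)),(720,int((1-x)*800)),(0,0,255),1)
for y in np.arange(-.4,.41,.1): cv2.line(im,(int((.45-y)*800),0),(int((.45-y)*800),600),(0,255,0),1); cv2.putText(im,f'{y:.1f}',(int((.45-y)*800),10),0,.4,(0,255,0))
cv2.imwrite(sys.argv[1],im)
E
python3 map.py pics/t.png; python3 - <<'E'
from h import *
a=eyes.read_camera('scene');print(a['rotation'],a['origin'],get_obs())
c,w=cloud('scene'); m=(w[...,0]>.4)&(w[...,0]<.6)&(abs(w[...,1])<.4); print(np.nanmedian(w[...,2][m]))
E
```

```text
[-139.23510467    1.07647476  136.17498108] [1.06510306 0.50814949 0.84565709] {'time_s': 0.3, 'qpos': array([ 0.80888889, 18.41056962, -4.01635355, 83.12760645,  1.29639922,
       78.54027534, -3.26249101]), 'joint_velocities': array([-0.0034423 , -0.24475501,  0.04253418, -0.31987437,  0.04744661,
        0.0082378 ,  0.04170623]), 'effort': array([-1.86841980e-04, -4.90525174e+01, -4.02836893e-01, -3.12215137e+01,
       -6.36332575e-02,  3.86323733e-02,  8.79481900e-05]), 'tool_pos': array([ 6.49851599e-01, -5.13438811e-05,  2.22199144e-01]), 'tool_rot': array([-1.79966794e+02,  4.77179283e-03,  8.99983810e+01]), 'force': array([-0.68230857,  0.02688835, -0.80419528]), 'wrist_torque': array([0.02944999, 0.00797812, 0.01859614]), 'grasp_force': 0.0, 'grip_width': 0.08709400434328396}
0.000864164805208123
```

View pics/t.png

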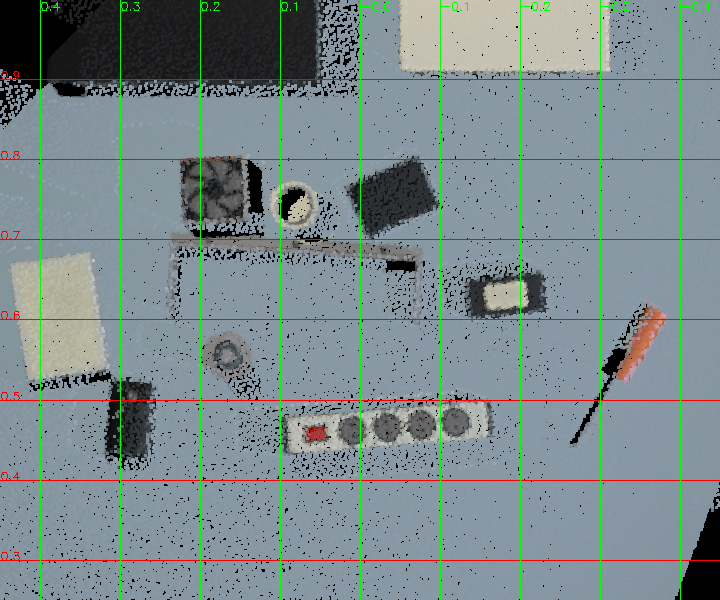

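The top-down map gives the layout: strip centre about (0.465,-0.035), bay fence near x≈0.69 with y from -0.075 to 0.235, and post near (0.558,0.165). Next I'll fit these precisely.

```bash
cat >> h.py <<'E'
BAY=None
def pts(cams=('scene','side')):
    return np.concatenate([w[~np.isnan(w[...,0])] for w in (cloud(n)[1] for n in cams)])
def strip(P,box=(.38,.72,-.25,.24),zr=(.0385,.046)):
    m=(P[:,0]>box[0])&(P[:,0]<box[1])&(P[:,1]>box[2])&(P[:,1]<box[3])&(P[:,2]>zr[0])&(P[:,2]<zr[1])
    Q=(P[m][:,:2]*1000).astype(np.float32)
    # largest cluster
    im=np.zeros((800,800),np.uint8); ij=((Q-[300,-400])).astype(int); im[ij[:,0],ij[:,1]]=255
    im=cv2.morphologyEx(im,cv2.MORPH_CLOSE,np.ones((9,9)));n,l,s,c=cv2.connectedComponentsWithStats(im)
    k=1+np.argmax(s[1:,4]); Q=Q[l[ij[:,0],ij[:,1]]==k]
    r=cv2.minAreaRect(Q); b=cv2.boxPoints(r)
    e=[b[1]-b[0],b[2]-b[1]]; a=max(e,key=np.linalg.norm); a=a/np.linalg.norm(a); a=a*np.sign(a[1])
    return np.array(r[0]),sorted(r[1]),np.degrees(np.arctan2(-a[0],a[1]))
E
python3 - <<'E'
from h import *
for cams in (('scene',),('side',),('scene','side')):
    P=pts(cams); print(cams,strip(P,(.38,.53,-.25,.2)))
    def sel(a,b,c,d,z0,z1): return P[(P[:,0]>a)&(P[:,0]<b)&(P[:,1]>c)&(P[:,1]<d)&(P[:,2]>z0)&(P[:,2]<z1)][:,:2]
    F=sel(.66,.715,-.065,.225,.031,.041)
    if len(F)>20:
        k=np.polyfit(F[:,1],F[:,0],1); r=F[:,0]-np.polyval(k,F[:,1]); print('fence',len(F),k,np.percentile(r,[5,95]))
    for c,d in((.2,.26),(-.1,-.04)):
        C=sel(.58,.67,c,d,.031,.041)
        if len(C)>20: k=np.polyfit(C[:,0],C[:,1],1);print('cheek',len(C),k,np.polyval(k,.6),np.polyval(k,.68),C[:,0].min())
    T=sel(.52,.6,.13,.2,.056,.066); 
    if len(T)>10: print('post',len(T),cv2.minEnclosingCircle((T*1000).astype(np.float32)))
E
```

```text
('scene',) (array([467.01428223, -33.746521  ]), [47.89618682861328, 260.67987060546875], np.float32(4.467164))
fence 230 [0.06007071 0.6825316 ] [-0.00229127  0.00187954]
cheek 48 [-0.06789515  0.28130251] 0.2405654213444065 0.23513380972021963 0.6147261526364928
cheek 54 [-0.06423471 -0.02997307] -0.06851389205388767 -0.07365266879393628 0.5950149546716166
post 133 ((555.8236083984375, 165.7620391845703), 17.745912551879883)
('side',) (array([464.29556274, -34.50028992]), [44.97962951660156, 262.39794921875], np.float32(4.798879))
fence 145 [0.06195629 0.68029352] [-0.00288417  0.00174257]
cheek 33 [-0.04627108  0.26566385] 0.23790119967177167 0.2341995133232208 0.6128921320991618
cheek 74 [-0.06670595 -0.03074038] -0.07076394986045996 -0.07610042608438887 0.5943740439466947
post 82 ((552.31640625, 164.0528564453125), 19.228431701660156)
('scene', 'side') (array([466.4901123 , -33.72637939]), [48.72743225097656, 265.27581787109375], np.float32(4.707082))
fence 361 [0.06185852 0.68131158] [-0.00375462  0.00262673]
cheek 85 [-0.05780903  0.27405038] 0.23936496770902002 0.23474024542983696 0.6142870029578593
cheek 128 [-0.06034723 -0.03419888] -0.07040721338780426 -0.07523499142890583 0.5922993890893994
post 213 ((555.2389526367188, 162.34300231933594), 20.178300857543945)
```

```bash
cat >> h.py <<'E'
BO=np.array([.682,.080]); BY=-3.5
def r2(a): a=np.radians(a); return np.array([[np.cos(a),-np.sin(a)],[np.sin(a),np.cos(a)]])
def tobay(c,yaw): return r2(-BY)@(np.array(c)-BO),yaw-BY
def fmbay(c,yaw): return r2(BY)@np.array(c)+BO,yaw+BY
def plan(way):
    """way: list of (x,y,z,psi,grip,rows); prints rows of servo units from current pose"""
    o=get_obs(); R=Ro.from_euler('xyz',o['tool_rot'],degrees=True); p0=o['tool_pos']; out=[]
    a=np.array([*p0,o['tool_rot'][2]]); 
    for x,y,z,psi,g,n in way:
        b=np.array([x,y,z,psi])
        b[3]=a[3]+(psi-a[3]+180)%360-180
        for i in range(1,n+1):
            q=a+(b-a)*i/n
            t=R.inv().apply(q[:3]-p0)/.3; w=(R.inv()*Ro.from_euler('xyz',[180,0,q[3]],degrees=True)).as_rotvec()/np.pi
            out.append([*[round(float(v),3) for v in [*t,*w]],g])
        a=b
    for i in range(0,len(out),12): print(str(out[i:i+12]).replace(' ',''))
def st(): o=get_obs(); print(round(o['time_s'],2),o['tool_pos'].round(4),o['tool_rot'].round(1),o['force'].round(1))
def toolat(c,yaw,off): return r2(yaw)@np.array(off)+np.array(c)
E
python3 - <<'E'
from h import *
x,y=toolat((.466,-.034),4.6,(-.0415,.02))
plan([(x,y,.10,4.6,1,12)])
E
```

```text
[[-0.005,-0.063,0.034,0.0,0.0,0.04,1],[-0.01,-0.126,0.068,0.0,0.0,0.079,1],[-0.014,-0.189,0.102,0.0,0.0,0.119,1],[-0.019,-0.252,0.136,0.0,0.0,0.158,1],[-0.024,-0.315,0.17,0.0,0.0,0.198,1],[-0.029,-0.378,0.204,0.0,0.0,0.237,1],[-0.034,-0.441,0.238,0.0,0.0,0.277,1],[-0.039,-0.504,0.272,0.0,0.0,0.316,1],[-0.043,-0.567,0.306,0.0,0.0,0.356,1],[-0.048,-0.631,0.34,0.0,0.0,0.395,1],[-0.053,-0.694,0.375,0.0,0.0,0.435,1],[-0.058,-0.757,0.409,0.0,-0.0,0.474,1]]
```

Call:
{"method": "servo_tool", "body": {"series": [[[-0.01, -0.15, 0.05, 0, 0, 0.04, 1], [-0.02, -0.25, 0.1, 0, 0, 0.08, 1], [-0.03, -0.35, 0.15, 0, 0, 0.12, 1], [-0.04, -0.45, 0.2, 0, 0, 0.16, 1], [-0.05, -0.55, 0.25, 0, 0, 0.2, 1], [-0.055, -0.65, 0.3, 0, 0, 0.24, 1], [-0.058, -0.757, 0.35, 0, 0, 0.28, 1], [-0.058, -0.757, 0.409, 0, 0, 0.32, 1], [-0.058, -0.757, 0.409, 0, 0, 0.36, 1], [-0.058, -0.757, 0.409, 0, 0, 0.4, 1], [-0.058, -0.757, 0.409, 0, 0, 0.437, 1], [-0.058, -0.757, 0.409, 0, 0, 0.474, 1]]]}}

```text
time_s: 1.55
tool_pos: [0.423, -0.0174, 0.1001]
tool_rot: [180.0, -0.0, 4.3]
force: [0.4, 0.3, -0.5]
grip_width: 0.0872
grasp_force: 0.0
```

```bash
python3 - <<'E'
from h import *
st(); x,y=toolat((.466,-.034),4.6,(-.0415,.02)); print(x,y)
plan([(x,y,.015,4.6,1,6)])
E
```

```text
1.55 [ 0.423  -0.0174  0.1001] [180.   -0.    4.3] [ 0.4  0.3 -0.5]
0.4230296980574886 -0.0173926777905227
[[-0.0,-0.0,0.047,0.0,-0.0,-0.0,1],[-0.0,-0.0,0.095,0.0,-0.0,-0.0,1],[-0.0,-0.0,0.142,0.0,-0.0,-0.001,1],[-0.0,-0.0,0.189,0.0,-0.0,-0.001,1],[-0.0,-0.0,0.236,0.0,-0.0,-0.001,1],[-0.0,-0.0,0.284,0.0,-0.0,-0.001,1]]
```

Call:
{"method": "servo_tool", "body": {"series": [[[0, 0, 0.07, 0, 0, 0, 1], [0, 0, 0.14, 0, 0, 0, 1], [0, 0, 0.21, 0, 0, 0, 1], [0, 0, 0.27, 0, 0, 0, 1], [0, 0, 0.283, 0, 0, 0, 1], [0, 0, 0.283, 0, 0, 0, 1]]]}}

```text
time_s: 2.05
tool_pos: [0.4218, -0.0174, 0.0141]
tool_rot: [-180.0, 0.1, 4.7]
force: [0.6, -0.2, 0.5]
grip_width: 0.0873
grasp_force: 0.0
```

```bash
python3 - <<'E'
from h import *
st()
A=((.466,-.034),4.6); B=fmbay((-.154,-.127),-25); print(B)
W=[]
for k in (0,.25,.5,.75,1):
    c=np.array(A[0])*(1-k)+B[0]*k; yw=A[1]*(1-k)+B[1]*k; x,y=toolat(c,yw,(-.0315,.02)); W.append((x,y,.015,yw,1,3 if k==0 else 5))
plan(W)
E
```

```text
2.05 [ 0.4218 -0.0174  0.0141] [-1.8e+02  1.0e-01  4.7e+00] [ 0.6 -0.2  0.5]
(array([ 0.52053408, -0.03736164]), -28.5)
[[0.012,0.0,-0.001,-0.0,0.001,0.0,1],[0.025,0.0,-0.002,-0.0,0.001,0.0,1],[0.037,0.0,-0.003,-0.0,0.001,0.0,1],[0.048,-0.001,-0.003,-0.0,0.001,0.01,1],[0.06,-0.003,-0.003,-0.0,0.001,0.019,1],[0.071,-0.004,-0.003,-0.0,0.001,0.028,1],[0.082,-0.006,-0.003,-0.0,0.001,0.037,1],[0.093,-0.008,-0.003,-0.0,0.001,0.046,1],[0.105,-0.009,-0.003,0.0,0.001,0.056,1],[0.116,-0.01,-0.003,0.0,0.001,0.065,1],[0.128,-0.011,-0.003,0.0,0.001,0.074,1],[0.139,-0.013,-0.003,0.0,0.001,0.083,1]]
[[0.151,-0.014,-0.003,0.0,0.001,0.092,1],[0.163,-0.015,-0.003,0.0,0.001,0.102,1],[0.175,-0.015,-0.003,0.0,0.001,0.111,1],[0.186,-0.016,-0.003,0.0,0.001,0.12,1],[0.198,-0.017,-0.004,0.0,0.001,0.129,1],[0.21,-0.018,-0.004,0.0,0.001,0.138,1],[0.222,-0.018,-0.004,0.0,0.001,0.148,1],[0.235,-0.019,-0.004,0.0,0.001,0.157,1],[0.247,-0.019,-0.004,0.0,0.001,0.166,1],[0.259,-0.02,-0.004,0.0,0.001,0.175,1],[0.271,-0.02,-0.004,0.0,0.001,0.184,1]]
```

Call:
{"method": "servo_tool", "body": {"series": [[[0.012, 0, -0.001, 0, 0, 0, 1], [0.025, 0, -0.002, 0, 0, 0, 1], [0.037, 0, -0.002, 0, 0, 0, 1], [0.048, -0.001, -0.002, 0, 0, 0.01, 1], [0.06, -0.003, -0.002, 0, 0, 0.019, 1], [0.071, -0.004, -0.002, 0, 0, 0.028, 1], [0.082, -0.006, -0.002, 0, 0, 0.037, 1], [0.093, -0.008, -0.002, 0, 0, 0.046, 1], [0.105, -0.009, -0.002, 0, 0, 0.056, 1], [0.116, -0.01, -0.002, 0, 0, 0.065, 1], [0.128, -0.011, -0.002, 0, 0, 0.074, 1], [0.139, -0.013, -0.002, 0, 0, 0.083, 1]]]}}

```text
time_s: 3.05
tool_pos: [0.4649, -0.01, 0.0164]
tool_rot: [-180.0, -0.0, -10.3]
force: [-2.3, 0.5, 0.6]
grip_width: 0.0872
grasp_force: 1.0
```

```bash
python3 - <<'E'
from h import *
st()
for c in('scene','side'): s=strip(pts((c,))); print(s)
A=((.466,-.034),4.6); B=fmbay((-.154,-.127),-25)
W=[]
for k in (.75,1):
    c=np.array(A[0])*(1-k)+B[0]*k; yw=A[1]*(1-k)+B[1]*k; x,y=toolat(c,yw,(-.0315,.02)); W.append((x,y,.015,yw,1,6))
plan(W)
E
```

```text
3.05 [ 0.4649 -0.01    0.0164] [-180.    -0.   -10.3] [-2.3  0.5  0.6]
(array([492.1552124, -34.3903656]), [57.74415969848633, 263.2980651855469], np.float32(-9.026124))
(array([492.42468262, -38.36177063]), [51.47616195678711, 259.71942138671875], np.float32(-9.265938))
[[0.01,-0.003,0.001,-0.0,-0.001,0.009,1],[0.02,-0.007,0.002,-0.0,-0.001,0.018,1],[0.03,-0.01,0.003,-0.0,-0.001,0.028,1],[0.039,-0.014,0.003,-0.0,-0.001,0.037,1],[0.049,-0.017,0.004,-0.0,-0.001,0.046,1],[0.059,-0.021,0.005,-0.0,-0.001,0.055,1],[0.069,-0.024,0.005,-0.0,-0.001,0.063,1],[0.078,-0.027,0.005,-0.0,-0.001,0.071,1],[0.088,-0.03,0.005,-0.0,-0.001,0.078,1],[0.098,-0.033,0.005,-0.0,-0.001,0.086,1],[0.108,-0.036,0.005,-0.0,-0.001,0.094,1],[0.117,-0.039,0.005,-0.0,-0.001,0.101,1]]
```

Call:
{"method": "servo_tool", "body": {"series": [[[0.01, -0.003, 0, 0, 0, 0.009, 1], [0.02, -0.007, 0, 0, 0, 0.018, 1], [0.03, -0.01, 0, 0, 0, 0.028, 1], [0.039, -0.014, 0, 0, 0, 0.037, 1], [0.049, -0.017, 0, 0, 0, 0.046, 1], [0.059, -0.021, 0, 0, 0, 0.055, 1], [0.069, -0.024, 0, 0, 0, 0.063, 1], [0.078, -0.027, 0, 0, 0, 0.071, 1], [0.088, -0.03, 0, 0, 0, 0.078, 1], [0.098, -0.033, 0, 0, 0, 0.086, 1], [0.108, -0.036, 0, 0, 0, 0.094, 1], [0.117, -0.039, 0, 0, 0, 0.101, 1]]]}}

```text
time_s: 4.15
tool_pos: [0.5011, -0.0049, 0.0158]
tool_rot: [-180.0, -0.0, -28.5]
force: [-1.5, 0.4, 1.1]
grip_width: 0.0868
grasp_force: 0.9
```

```bash
python3 - <<'E'
from h import *
st()
for c in('scene','side'): s=strip(pts((c,))); print(s, tobay(s[0]/1000,s[2]))
x,y=get_obs()['tool_pos'][:2]; 
plan([(x-.03,y,.016,-28,1,3),(x-.03,y,.10,-28,1,3)])
E
```

```text
4.15 [ 0.5011 -0.0049  0.0158] [-180.    -0.   -28.5] [-1.5  0.4  1.1]
(array([520.51525879, -35.35925293]), [59.71940612792969, 264.2253112792969], np.float32(-25.36285)) (array([-0.15414103, -0.12500249]), np.float32(-21.86285))
(array([520.378479  , -37.55795288]), [54.77469253540039, 263.7193603515625], np.float32(-25.67125)) (array([-0.15414332, -0.12720544]), np.float32(-22.17125))
[[-0.029,0.016,-0.0,-0.0,-0.0,-0.001,1],[-0.059,0.032,-0.001,-0.0,-0.0,-0.002,1],[-0.088,0.048,-0.001,-0.0,-0.0,-0.003,1],[-0.088,0.048,-0.094,-0.0,-0.0,-0.003,1],[-0.088,0.048,-0.187,-0.0,-0.0,-0.003,1],[-0.088,0.047,-0.281,-0.0,-0.0,-0.003,1]]
```

Call:
{"method": "servo_tool", "body": {"series": [[[-0.03, 0.016, 0, 0, 0, 0, 1], [-0.06, 0.032, 0, 0, 0, 0, 1], [-0.09, 0.048, 0, 0, 0, 0, 1], [-0.09, 0.048, -0.1, 0, 0, 0, 0.5], [-0.09, 0.048, -0.2, 0, 0, -0.04, 0.2], [-0.09, 0.048, -0.28, 0, 0, -0.08, 0.2], [-0.09, 0.15, -0.28, 0, 0, -0.12, 0.2], [-0.09, 0.25, -0.28, 0, 0, -0.16, 0.2], [-0.09, 0.35, -0.28, 0, 0, -0.2, 0.2], [-0.09, 0.45, -0.28, 0, 0, -0.24, 0.2], [-0.09, 0.5, -0.28, 0, 0, -0.28, 0.2], [-0.09, 0.5, -0.28, 0, 0, -0.32, 0.2]]]}}

```text
time_s: 5.25
tool_pos: [0.4025, -0.1271, 0.0993]
tool_rot: [180.0, 0.0, 28.5]
force: [-0.1, 0.2, 0.8]
grip_width: 0.035
grasp_force: 0.0
```

```bash
python3 - <<'E'
from h import *
st(); print(get_obs()['grip_width'])
for c in('scene','side'): s=strip(pts((c,))); print(s, tobay(s[0]/1000,s[2]))
c=s[0]/1000; x,y=toolat(c,s[2],(0,-.165)); print(x,y)
plan([(x,y,.10,s[2]+90,.2,8),(x,y,.015,s[2]+90,.2,4)])
E
python3 map.py pics/t2.png
```

```text
5.25 [ 0.4025 -0.1271  0.0993] [180.    0.   28.5] [-0.1  0.2  0.8]
0.03501308531543296
(array([526.90911865, -40.05299377]), [44.957366943359375, 263.7342834472656], np.float32(-25.925005)) (array([-0.14747255, -0.12929714]), np.float32(-22.425005))
(array([525.3371582 , -39.38206482]), [44.566532135009766, 263.4731140136719], np.float32(-25.739094)) (array([-0.14908253, -0.12872343]), np.float32(-22.239094))
0.4536819796860218 -0.1880109159946442
[[0.006,0.033,-0.0,-0.0,-0.0,-0.025,0.2],[0.011,0.066,-0.0,-0.0,-0.0,-0.05,0.2],[0.017,0.099,-0.001,-0.0,-0.0,-0.075,0.2],[0.022,0.133,-0.001,-0.0,-0.0,-0.1,0.2],[0.028,0.166,-0.001,-0.0,-0.0,-0.125,0.2],[0.033,0.199,-0.001,-0.0,-0.0,-0.15,0.2],[0.039,0.232,-0.002,-0.0,-0.0,-0.174,0.2],[0.044,0.265,-0.002,-0.0,-0.0,-0.199,0.2],[0.044,0.265,0.069,-0.0,-0.0,-0.199,0.2],[0.044,0.265,0.14,-0.0,-0.0,-0.199,0.2],[0.044,0.265,0.211,-0.0,-0.0,-0.199,0.2],[0.044,0.265,0.282,-0.0,-0.0,-0.199,0.2]]
```

View pics/t2.png

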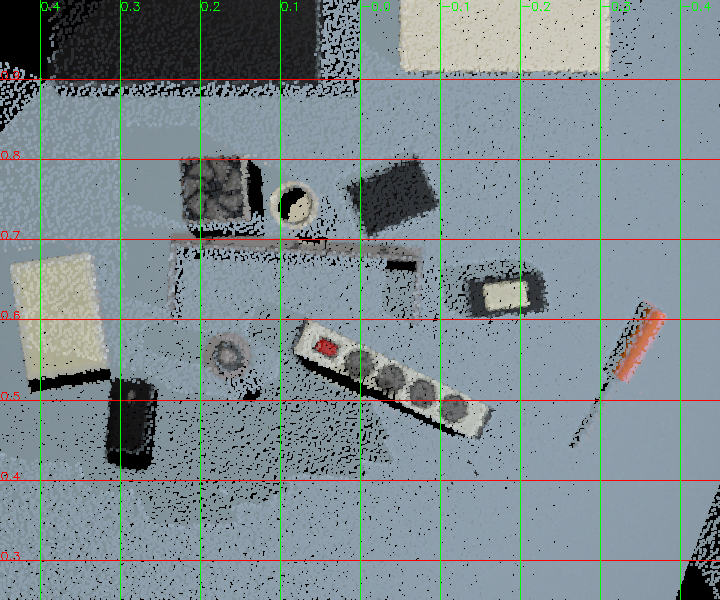

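The strip lies at bay (-0.148,-0.129), angled 22° and clear of the post, so now I'll push on its right end along its axis.

Call:
{"method": "servo_tool", "body": {"series": [[[0.006, 0.04, 0, 0, 0, -0.035, 0.12], [0.011, 0.08, 0, 0, 0, -0.07, 0.12], [0.017, 0.12, 0, 0, 0, -0.1, 0.12], [0.022, 0.16, 0, 0, 0, -0.135, 0.12], [0.033, 0.2, 0, 0, 0, -0.17, 0.12], [0.044, 0.265, 0, 0, 0, -0.199, 0.12], [0.044, 0.265, 0, 0, 0, -0.199, 0.12], [0.044, 0.265, 0.08, 0, 0, -0.199, 0.12], [0.044, 0.265, 0.16, 0, 0, -0.199, 0.12], [0.044, 0.265, 0.24, 0, 0, -0.199, 0.12], [0.044, 0.265, 0.28, 0, 0, -0.199, 0.12], [0.044, 0.265, 0.28, 0, 0, -0.199, 0.12]]]}}

```text
time_s: 6.45
tool_pos: [0.4523, -0.1854, 0.0125]
tool_rot: [-179.6, 0.0, 64.2]
force: [-0.6, 0.8, -0.0]
grip_width: 0.0104
grasp_force: 0.0
```

```bash
python3 - <<'E'
from h import *
st(); print(get_obs()['grip_width'])
c=np.array([.526,-.0395]); yw=-25.9
W=[]
for s,n in ((-.145,3),(-.055,21)):
    x,y=toolat(c,yw,(0,s)); W.append((x,y,.015,yw+90,.12,n))
plan(W)
E
```

```text
6.45 [ 0.4523 -0.1854  0.0125] [-179.6    0.    64.2] [-0.6  0.8 -0. ]
0.010419545183798992
[[0.02,0.003,-0.003,-0.002,0.0,0.0,0.12],[0.041,0.006,-0.006,-0.002,0.0,0.0,0.12],[0.061,0.009,-0.008,-0.002,0.0,0.0,0.12],[0.076,0.009,-0.008,-0.002,0.0,0.0,0.12],[0.09,0.009,-0.008,-0.002,0.0,0.0,0.12],[0.104,0.009,-0.008,-0.002,0.0,0.0,0.12],[0.118,0.009,-0.008,-0.002,0.0,0.0,0.12],[0.133,0.009,-0.008,-0.002,0.0,0.0,0.12],[0.147,0.009,-0.008,-0.002,0.0,0.0,0.12],[0.161,0.009,-0.008,-0.002,0.0,0.0,0.12],[0.176,0.009,-0.008,-0.002,0.0,0.0,0.12],[0.19,0.009,-0.008,-0.002,0.0,0.0,0.12]]
[[0.204,0.009,-0.008,-0.002,0.0,0.0,0.12],[0.218,0.009,-0.008,-0.002,0.0,0.0,0.12],[0.233,0.009,-0.008,-0.002,0.0,0.0,0.12],[0.247,0.009,-0.008,-0.002,0.0,0.0,0.12],[0.261,0.009,-0.008,-0.002,0.0,0.0,0.12],[0.276,0.009,-0.008,-0.002,0.0,0.0,0.12],[0.29,0.009,-0.008,-0.002,0.0,0.0,0.12],[0.304,0.009,-0.008,-0.002,0.0,0.0,0.12],[0.318,0.009,-0.009,-0.002,0.0,0.0,0.12],[0.333,0.009,-0.009,-0.002,0.0,0.0,0.12],[0.347,0.009,-0.009,-0.002,0.0,0.0,0.12],[0.361,0.009,-0.009,-0.002,0.0,0.0,0.12]]
```

Call:
{"method": "servo_tool", "body": {"series": [[[0.02, 0.003, 0, 0, 0, 0, 0.12], [0.041, 0.006, 0, 0, 0, 0, 0.12], [0.061, 0.009, 0, 0, 0, 0, 0.12], [0.076, 0.009, 0, 0, 0, 0, 0.12], [0.09, 0.009, 0, 0, 0, 0, 0.12], [0.104, 0.009, 0, 0, 0, 0, 0.12], [0.118, 0.009, 0, 0, 0, 0, 0.12], [0.133, 0.009, 0, 0, 0, 0, 0.12], [0.147, 0.009, 0, 0, 0, 0, 0.12], [0.161, 0.009, 0, 0, 0, 0, 0.12], [0.176, 0.009, 0, 0, 0, 0, 0.12], [0.19, 0.009, 0, 0, 0, 0, 0.12]]]}}

```text
time_s: 7.45
tool_pos: [0.4823, -0.1369, 0.0155]
tool_rot: [-180.0, 0.0, 64.3]
force: [-1.5, -2.7, 2.0]
grip_width: 0.0102
grasp_force: 1.7
```

```bash
cat > s.py <<'E'
from h import *
st()
for c in('scene','side'):
    s=strip(pts((c,))); print(s, tobay(s[0]/1000,s[2]))
E
python3 s.py
```

```text
7.45 [ 0.4823 -0.1369  0.0155] [-180.     0.    64.3] [-1.5 -2.7  2. ]
(array([538.0803833 , -13.47525024]), [44.97090148925781, 273.9570007324219], np.float32(-25.620186)) (array([-0.13794465, -0.10208698]), np.float32(-22.120186))
(array([555.04431152,  -6.07561874]), [16.151643753051758, 36.5709228515625], np.float32(-26.022963)) (array([-0.1214641 , -0.09366553]), np.float32(-22.522963))
```

Call:
{"method": "servo_tool", "body": {"series": [[[0.02, 0, 0, 0, 0, 0, 0.12], [0.04, 0, 0, 0, 0, 0, 0.12], [0.06, 0, 0, 0, 0, 0, 0.12], [0.08, 0, 0, 0, 0, 0, 0.12], [0.1, 0, 0, 0, 0, 0, 0.12], [0.12, 0, 0, 0, 0, 0, 0.12], [0.14, 0, 0, 0, 0, 0, 0.12], [0.16, 0, 0, 0, 0, 0, 0.12], [0.18, 0, 0, 0, 0, 0, 0.12], [0.2, 0, 0, 0, 0, 0, 0.12], [0.22, 0, 0, 0, 0, 0, 0.12], [0.24, 0, 0, 0, 0, 0, 0.12]]]}}

```text
time_s: 8.55
tool_pos: [0.5137, -0.0719, 0.0155]
tool_rot: [-180.0, -0.0, 64.3]
force: [-1.2, -1.4, -0.9]
grip_width: 0.0105
grasp_force: 0.9
```

```bash
sed -i "s/'scene','side')/'scene',)/" s.py; python3 s.py
```

```text
8.55 [ 0.5137 -0.0719  0.0155] [-180.    -0.    64.3] [-1.2 -1.4 -0.9]
(array([571.19812012,  54.99630737]), [44.360958099365234, 266.72979736328125], np.float32(-25.52287)) (array([-0.10906877, -0.03172135]), np.float32(-22.02287))
```

Call:
{"method": "servo_tool", "body": {"series": [[[0.018, 0, 0, 0, 0, 0, 0.12], [0.036, 0, 0, 0, 0, 0, 0.12], [0.054, 0, 0, 0, 0, 0, 0.12], [0.072, 0, 0, 0, 0, 0, 0.12], [0.09, 0, 0, 0, 0, 0, 0.12], [0.108, 0, 0, 0, 0, 0, 0.12], [0.126, 0, 0, 0, 0, 0, 0.12], [0.144, 0, 0, 0, 0, 0, 0.12], [0.162, 0, 0, 0, 0, 0, 0.12], [0.18, 0, 0, 0, 0, 0, 0.12], [0.19, 0, 0, 0, 0, 0, 0.12], [0.19, 0, 0, 0, 0, 0, 0.12]]]}}

```text
time_s: 9.6
tool_pos: [0.5388, -0.02, 0.0156]
tool_rot: [180.0, -0.1, 64.3]
force: [0.5, 0.5, 0.0]
grip_width: 0.0106
grasp_force: 0.0
```

Call:
{"method": "servo_tool", "body": {"series": [[[-0.04, 0, 0, 0, 0, 0, 0.12], [-0.08, 0, 0, 0, 0, 0, 0.12], [-0.12, 0, 0, 0, 0, 0, 0.12], [-0.12, 0, -0.1, 0, 0, 0.03, 1], [-0.12, 0.05, -0.2, 0, 0, 0.07, 1], [-0.12, 0.1, -0.27, 0, 0, 0.11, 1], [-0.12, 0.15, -0.27, 0, 0, 0.15, 1], [-0.12, 0.2, -0.27, 0, 0, 0.19, 1], [-0.12, 0.2, -0.27, 0, 0, 0.23, 1], [-0.12, 0.2, -0.27, 0, 0, 0.27, 1], [-0.12, 0.2, -0.27, 0, 0, 0.31, 1], [-0.12, 0.2, -0.27, 0, 0, 0.35, 1]]]}}

```text
time_s: 10.6
tool_pos: [0.5759, -0.0814, 0.0965]
tool_rot: [-180.0, 0.0, 1.1]
force: [0.5, 0.7, 0.5]
grip_width: 0.0625
grasp_force: 0.0
```

```bash
sed -i "s/'scene',)/'scene','side')/" s.py; python3 s.py
```

```text
10.6 [ 0.5759 -0.0814  0.0965] [-180.     0.     1.1] [0.5 0.7 0.5]
(array([597.20037842, 109.23658752]), [45.05067825317383, 262.43670654296875], np.float32(-25.6088)) (array([-0.0864263 ,  0.02400516]), np.float32(-22.1088))
(array([576.24176025,  69.53052521]), [44.0502815246582, 177.50576782226562], np.float32(-25.759993)) (array([-0.10492183, -0.01690633]), np.float32(-22.259993))
```

```bash
python3 - <<'E'
from h import *
c=np.array([.597,.109]); yw=-25.6
x,y=toolat(c,yw,(-.0455,-.06)); plan([(x,y,.0965,yw,1,6),(x,y,.017,yw,1,5)])
E
```

```text
[[-0.023,-0.087,-0.0,0.0,0.0,0.025,1],[-0.047,-0.174,-0.0,0.0,0.0,0.05,1],[-0.07,-0.261,-0.0,0.0,0.0,0.075,1],[-0.093,-0.349,-0.0,0.0,0.0,0.1,1],[-0.117,-0.436,-0.0,0.0,0.0,0.125,1],[-0.14,-0.523,-0.0,0.0,0.0,0.15,1],[-0.14,-0.523,0.053,0.0,0.0,0.15,1],[-0.14,-0.523,0.106,0.0,0.0,0.15,1],[-0.14,-0.523,0.159,0.0,0.0,0.15,1],[-0.14,-0.523,0.212,0.0,0.0,0.15,1],[-0.14,-0.523,0.265,0.0,0.0,0.15,1]]
```

Call:
{"method": "servo_tool", "body": {"series": [[[-0.025, -0.1, 0, 0, 0, 0.03, 1], [-0.05, -0.2, 0, 0, 0, 0.06, 1], [-0.075, -0.3, 0, 0, 0, 0.09, 1], [-0.1, -0.4, 0, 0, 0, 0.12, 1], [-0.14, -0.5, 0, 0, 0, 0.15, 1], [-0.14, -0.523, 0, 0, 0, 0.15, 1], [-0.14, -0.523, 0, 0, 0, 0.15, 1], [-0.14, -0.523, 0, 0, 0, 0.15, 1]]]}}

```text
time_s: 11.37
tool_pos: [0.5305, 0.075, 0.0967]
tool_rot: [180.0, -0.0, -25.3]
force: [1.1, -0.5, -0.3]
grip_width: 0.0867
grasp_force: 0.0
```

Call:
{"method": "servo_tool", "body": {"series": [[[0, 0, 0.06, 0, 0, 0, 1], [0, 0, 0.12, 0, 0, 0, 1], [0, 0, 0.18, 0, 0, 0, 1], [0, 0, 0.23, 0, 0, 0, 1], [0, 0, 0.265, 0, 0, 0, 1], [0, 0, 0.265, 0, 0, 0, 1]]]}}

```text
time_s: 11.87
tool_pos: [0.5289, 0.0734, 0.0148]
tool_rot: [179.8, 0.2, -25.5]
force: [-1.3, -0.1, 0.1]
grip_width: 0.0869
grasp_force: 0.0
```

```bash
python3 - <<'E'
from h import *
st()
A=((-.086,.024),-22.1);W=[]
for k in (0,.25,.5,.75,1):
    b=np.array(A[0])*(1-k)+np.array([-.021,.008])*k; c,yw=fmbay(b,A[1]*(1-k)); x,y=toolat(c,yw,(-.0315,-.06)); W.append((x,y,.016,yw,1,4 if k==0 else 5))
plan(W)
E
```

```text
11.87 [0.5289 0.0734 0.0148] [179.8   0.2 -25.5] [-1.3 -0.1  0.1]
[[0.012,-0.002,-0.001,0.001,0.001,0.0,1],[0.025,-0.003,-0.002,0.001,0.001,0.0,1],[0.037,-0.005,-0.003,0.001,0.001,0.0,1],[0.05,-0.006,-0.004,0.001,0.001,0.0,1],[0.065,-0.006,-0.004,0.001,0.001,-0.006,1],[0.08,-0.006,-0.004,0.001,0.001,-0.012,1],[0.095,-0.006,-0.004,0.001,0.001,-0.018,1],[0.11,-0.005,-0.004,0.001,0.001,-0.024,1],[0.125,-0.005,-0.004,0.001,0.001,-0.03,1],[0.14,-0.005,-0.004,0.001,0.001,-0.036,1],[0.155,-0.005,-0.004,0.001,0.001,-0.042,1],[0.17,-0.005,-0.005,0.001,0.001,-0.049,1]]
[[0.185,-0.006,-0.005,0.001,0.001,-0.055,1],[0.201,-0.006,-0.005,0.001,0.001,-0.061,1],[0.216,-0.006,-0.005,0.001,0.001,-0.067,1],[0.231,-0.007,-0.005,0.001,0.001,-0.073,1],[0.246,-0.007,-0.005,0.001,0.001,-0.079,1],[0.262,-0.008,-0.005,0.001,0.001,-0.085,1],[0.277,-0.008,-0.005,0.001,0.001,-0.092,1],[0.292,-0.009,-0.005,0.001,0.001,-0.098,1],[0.308,-0.01,-0.005,0.001,0.001,-0.104,1],[0.323,-0.011,-0.005,0.001,0.001,-0.11,1],[0.338,-0.012,-0.005,0.001,0.001,-0.116,1],[0.354,-0.013,-0.005,0.001,0.001,-0.122,1]]
```

Call:
{"method": "servo_tool", "body": {"series": [[[0.012, -0.002, 0, 0, 0, 0, 1], [0.025, -0.003, 0, 0, 0, 0, 1], [0.037, -0.005, 0, 0, 0, 0, 1], [0.05, -0.006, 0, 0, 0, 0, 1], [0.065, -0.006, 0, 0, 0, -0.006, 1], [0.08, -0.006, 0, 0, 0, -0.012, 1], [0.095, -0.006, 0, 0, 0, -0.018, 1], [0.11, -0.005, 0, 0, 0, -0.024, 1], [0.125, -0.005, 0, 0, 0, -0.03, 1], [0.14, -0.005, 0, 0, 0, -0.036, 1], [0.155, -0.005, 0, 0, 0, -0.042, 1], [0.17, -0.005, 0, 0, 0, -0.049, 1]]]}}

```text
time_s: 12.87
tool_pos: [0.5775, 0.0553, 0.017]
tool_rot: [180.0, -0.0, -16.5]
force: [-4.1, 0.9, 1.6]
grip_width: 0.0869
grasp_force: 1.4
```

```bash
python3 s.py; python3 - <<'E'
from h import *
A=((-.086,.024),-22.1);W=[]
for k in (.7,.85,1):
    b=np.array(A[0])*(1-k)+np.array([-.021,.008])*k; c,yw=fmbay(b,A[1]*(1-k)); x,y=toolat(c,yw,(-.0315,-.06)); W.append((x,y,.016,yw,1,4))
plan(W)
E
```

```text
12.87 [0.5775 0.0553 0.017 ] [180.   -0.  -16.5] [-4.1  0.9  1.6]
(array([627.64044189,  99.17228699]), [46.36210632324219, 263.4606018066406], np.float32(-16.862944)) (array([-0.05542861,  0.01581796]), np.float32(-13.362944))
(array([623.13226318,  97.40951538]), [53.25965881347656, 262.292724609375], np.float32(-17.325644)) (array([-0.05982076,  0.01378325]), np.float32(-13.825644))
[[0.021,0.005,0.001,0.0,-0.001,-0.009,1],[0.042,0.01,0.002,0.0,-0.001,-0.018,1],[0.063,0.015,0.003,0.0,-0.001,-0.027,1],[0.084,0.02,0.004,0.0,-0.001,-0.036,1],[0.096,0.021,0.004,0.0,-0.001,-0.041,1],[0.107,0.023,0.004,0.0,-0.001,-0.045,1],[0.118,0.024,0.004,0.0,-0.001,-0.05,1],[0.13,0.025,0.004,0.0,-0.001,-0.054,1],[0.141,0.026,0.004,0.0,-0.001,-0.059,1],[0.153,0.027,0.004,0.0,-0.001,-0.064,1],[0.164,0.028,0.004,0.0,-0.001,-0.068,1],[0.176,0.029,0.004,0.0,-0.001,-0.073,1]]
```

Call:
{"method": "servo_tool", "body": {"series": [[[0.015, 0.003, 0, 0, 0, -0.006, 1], [0.03, 0.006, 0, 0, 0, -0.012, 1], [0.045, 0.009, 0, 0, 0, -0.018, 1], [0.06, 0.012, 0, 0, 0, -0.024, 1], [0.075, 0.015, 0, 0, 0, -0.03, 1], [0.09, 0.018, 0, 0, 0, -0.037, 1], [0.105, 0.021, 0, 0, 0, -0.044, 1], [0.12, 0.023, 0, 0, 0, -0.05, 1], [0.135, 0.025, 0, 0, 0, -0.056, 1], [0.15, 0.027, 0, 0, 0, -0.063, 1], [0.163, 0.028, 0, 0, 0, -0.068, 1], [0.172, 0.029, 0, 0, 0, -0.073, 1]]]}}

```text
time_s: 13.97
tool_pos: [0.6245, 0.0321, 0.017]
tool_rot: [180.0, -0.0, -3.4]
force: [-1.1, 0.0, -1.0]
grip_width: 0.0869
grasp_force: 0.6
```

```bash
python3 s.py
```

```text
13.97 [0.6245 0.0321 0.017 ] [180.   -0.   -3.4] [-1.1  0.  -1. ]
(array([663.3984375 ,  86.34540558]), [52.26761245727539, 261.12078857421875], np.float32(-4.4131417)) (array([-0.01895424,  0.00519797]), np.float32(-0.9131417))
(array([647.30340576, -26.68326378]), [46.929141998291016, 69.85176849365234], np.float32(-82.89201)) (array([-0.02811902, -0.10860245]), np.float32(-79.39201))
```

Call:
{"method": "servo_tool", "body": {"series": [[[0.005, 0, 0, 0, 0, 0, 1], [0.01, 0, 0, 0, 0, 0, 1], [0.015, 0, 0, 0, 0, 0, 1], [0.018, 0, 0, 0, 0, 0, 1], [0.018, 0, 0, 0, 0, 0, 1]]]}}

```text
time_s: 14.48
tool_pos: [0.6246, 0.0322, 0.0168]
tool_rot: [180.0, 0.6, -3.4]
force: [-13.7, 0.3, 9.5]
grip_width: 0.0871
grasp_force: 7.1
```

The push force rose to 14 N with no further movement, so the strip is against the fence. I'll back off and check.

Call:
{"method": "servo_tool", "body": {"series": [[[-0.02, 0, 0, 0, 0, 0, 1], [-0.06, 0, 0, 0, 0, 0, 1], [-0.1, 0, 0, 0, 0, 0, 1], [-0.13, 0, 0, 0, 0, 0, 1], [-0.13, 0, -0.1, 0, 0, 0, 1], [-0.2, 0, -0.2, 0, 0, 0, 1], [-0.3, 0, -0.3, 0, 0, 0, 1], [-0.4, 0, -0.4, 0, 0, 0, 1], [-0.5, 0, -0.4, 0, 0, 0, 1], [-0.55, 0, -0.4, 0, 0, 0, 1]]]}}

```text
time_s: 15.32
tool_pos: [0.4639, 0.0426, 0.1396]
tool_rot: [-179.9, -0.3, -3.4]
force: [-0.4, -0.5, 0.3]
grip_width: 0.087
grasp_force: 0.0
```

```bash
python3 s.py; python3 map.py pics/t3.png
```

```text
15.32 [0.4639 0.0426 0.1396] [-179.9   -0.3   -3.4] [-0.4 -0.5  0.3]
(array([664.64434814,  86.39425659]), [49.33856201171875, 261.1163024902344], np.float32(-2.9330273)) (array([-0.01771364,  0.00532279]), np.float32(0.56697273))
(array([661.05047607,  85.0022583 ]), [45.27071762084961, 264.07110595703125], np.float32(-3.2880995)) (array([-0.02121583,  0.00371399]), np.float32(0.21190047))
```

View pics/t3.png

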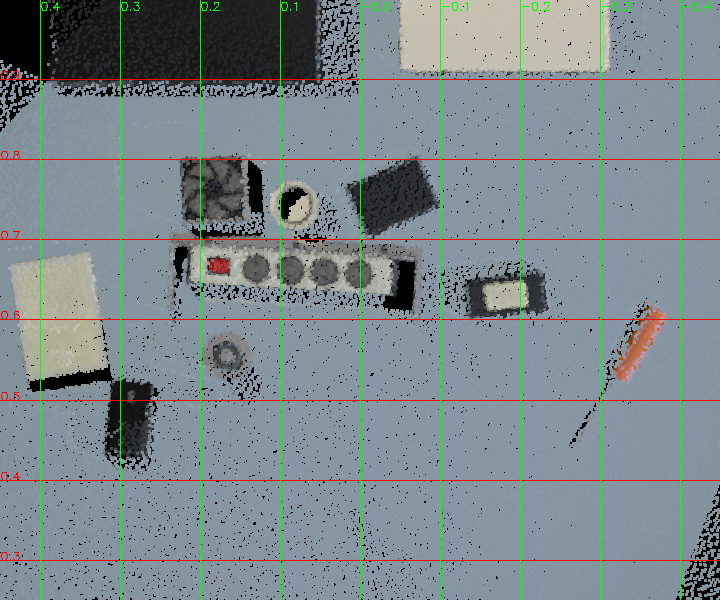

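The strip, pixels (190–392, 245–300), lies between the cheeks against the fence. It is about 4 mm off the middle and parallel to within 0.5°, and nothing else has moved. I'm handing it in.

```bash
python3 -c "from h import *; print(env.sign_off())"
```

```text
the job is handed in; nothing more can be done
None
```

The job is handed in: the strip lies flat in the bracket against the back fence, about 4–5 mm off the middle by my last camera check, with the other things on the desk not visibly moved; the hand-in gave no verdict.

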